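Clamp and lock a batch of tint bottles in the bottle carrier

ROBOT

A 6-joint arm with a two-finger parallel gripper is mounted at the origin on a cart in front of the work surface, level with it; the furniture and walls round the work are solid. World frame = base frame: x ahead of the robot, y to its left, z up, the work surface at z = 0. Lengths are in m, angles in rad, forces in N, time in s.
With the tool pointing down it reaches from about 0.325 to 0.75 m from the base axis. Payload 7.6 kg.
Tool frame: the origin (TCP) lies on the centre line of the jaws, within the pads' length; the fingertips stand 19 mm ahead of it and the grasp point (between the pads) is the TCP; z points along the fingers, y is the line along which they close (so a half turn about z gives the same grasp; the last joint's range is limited). The gripper opens to 85 mm and grips with 20 to 120 N. Pads are 22 mm wide; open, the fingers measure 114 mm over their backs; the gripper's body (76 mm by 85 mm) begins 54 mm behind the grasp point. The pads swing forward as they close: fully open they stand 13 mm farther back than shut.
Start: joints at [-1.326, 0.052, 1.401, -0, 1.689, -0.07], TCP at [0.163, -0.499, 0.25] pointing down, gripper open.
Joint ranges: [-2.9, 2.9], [-0.91, 2.17], [0.12, 2.37], [-1.06, 4.2], [0.26, 2.73], [-2.93, 2.93]. Speed limits (rad/s): [2.57, 2.57, 3.01, 3.14, 3.14, 3.14].

INTERFACE

Orientations are given as a unit quaternion [x, y, z, w].
In Python, from rig import manip, imaging, ticket gives the robot as it stands.
- The arm moves only by the tool move_arm, never from a script. Its argument "moves" is a list of rows, each a list of 5 numbers: the shift along the tool's x, y, z in mm, then the turn about the tool's z in rad, then the finger opening in mm, from 0 to 85.4. In form: [[x, y, z, yaw, fingers], ...]. A call has 1 to 20 rows; each row shifts and turns the commanded pose from where the row before left it, along the tool's axes as they then stand; what a row does not reach is not made up. A row lasts 1/10 s, in which the tool goes at most 50 mm and 8.59 degrees, less where a joint would pass 70% of its speed; a pose out of reach is approached as far as the arm can. A call with a gripper value outside its range is refused whole. The fingers move at their own pace and stop on an object; "newtons" is the grip in N (left out, the last holds). Time passes only in rows, so rows that do not move let the fingers close. It gives the time, the measured TCP pose, the force, the opening and the grip force at its end, in the units of the state.
- manip.get_obs(): the state, without advancing time (a new reading comes with each control period).
- imaging.capture(name): name is "scene" or "top" or "wrist"; returns a dict with "img" (384x512x3 uint8, red, green, blue), "range_z" (384x512 float32, m along the optical axis (not along the pixel's ray), 0 where there is no reading), "camera_matrix" (3x3 intrinsics, pixels), "pose" (4x4, takes a point from camera to world coordinates); the wrist camera has in their place "tool_from_camera" (4x4, takes a point from camera to tool coordinates, whose origin is the TCP and whose axes are the flange's). Camera axes: x right, y down, z forward; pixel columns grow to the right and rows downward; lengths in m; the calibration is good to about 2 mm. A picture is of the moment at which its call begins: read the wrist's pose just before it.
- ticket.finish_job(): hands the job in; it is judged then, once.
The state is a dict: "time": time; "joints": joint angles; "joint_velocities": joint speeds; "effort": joint torques, N m; "tool_pos": TCP position; "tool_rot": TCP orientation; "wrist_force": force on the tool from outside, world axes, zero at the start; "torque": the same for the moment, N m; "finger_gap": finger opening in m; "grip_force": force on a finger pad.
Only numpy, scipy, OpenCV 4.12 (cv2) and the standard library are available. Lean on these libraries where they do the work, as an engineer would, in place of code of your own. Each camera call takes 0.05 s, during which the arm holds its last target. There are 200 camera calls.

TASK

Make up the bottle carrier: release the red cam lever and stand every slim tint bottle waiting at the left (not the big mottled one, nor the clear one) upright in the carrier, one to a lane, the end gate still open. Then turn the cam lever just far enough to take up the gap, so that every bottle is pressed against the back fence with its sprung pad pushed in part of its travel, none near its stop. After that swing the yellow end gate shut over its staple and drop the red-handled pin through the staple's eye until its collar rests on it, leaving the other things on the table alone.

Things in the scene. Friction and masses are not known exactly. Their poses are not given: they have to be found in the camera images.
- carrier: plywood bottle carrier, fixed, 245 x 320 mm; origin on the worktop mid-row, floor 12 mm above it. +x: from lever to back fence. Three lanes across y, middles y = +72, 0, -72 mm, 66 mm wide between aluminium walls (6 mm thick, tops 96 mm above the worktop, at y = +-36 and at the left end +113; none at the right end, where the gate swings). Bottles may stand anywhere in a lane between fence and pads.
- fence: aluminium back fence on the carrier, set differently each time. Origin on the carrier's floor at the middle of the fence's front face; the bottles are pressed against this face, which reaches up to 78 mm above the floor. Same axes as the carrier.
- lever (a joint): red cam lever, rad, 0 to 1.6, counter-clockwise from above. At 0 (released) its arm points along carrier +y, at 1.57 along -x. Advances the blue clamp bar to the fence by 18 mm per rad (0 at 0, 28.8 mm at 1.6). Stays where left (friction: 5 to 9 N at the knob moves it). Starts part-way on, so that bottles may not fit.
- lever_knob (a point): half-way up the upright round black knob (20 mm across, 46 mm tall; this point 94 mm above the worktop) at the lever's end, 85 mm from its upright pivot axis, which is at x = -89, y = 0 mm in the carrier's frame. The knob is fixed to the arm, which lies below it, 64 to 72 mm above the worktop.
- bar (a joint): advance of the blue clamp bar towards the fence in m, driven by the lever. Bar 36 to 76 mm above the worktop, with three sprung pads whose faces stand at carrier x = -35 mm + this advance when not pushed in.
- staple_eye (a point): centre of the upright square hole (16 x 16 mm) of the flat steel staple eye at the carrier's right front, at its top face, 64 mm above the worktop; the eye is 8 mm thick with 40 mm free depth for the pin. Same axes as the carrier, at x = -70, y = -175 mm in its frame. The shut gate lies 35 mm beside the hole on the +y side.
- gate (a joint): yellow slotted end gate (the hasp), 165 mm strap, 34 to 78 mm above the worktop, on an upright hinge at x = +75, y = -140 mm in the carrier's frame. Rad: 0 shut (along carrier -x, slot over the staple; it stops there), up to 1.7 open, counter-clockwise from above. Stays where left; about 1 N at its knob moves it.
- gate_knob (a point): half-way up the upright round black knob (18 mm across, 44 mm tall; this point 84 mm above the worktop) on the gate's outer side. With the gate shut it lies at x = -60, y = -36 mm from the hinge axis in the carrier's axes. The bracket under it is 55 to 65 mm above the worktop.
- pin_head (a point): half-way up the red round handle (18 mm across, 42 mm tall) of the steel pin; z along the pin, up. Below it a collar 21 mm across, 4 mm thick, and a shaft 9 mm across, 40 mm long, pointed. Starts upright in the loose grey parking block, this point 71 mm above the worktop.
- pin_collar (a point): underside of the pin's collar, 25 mm below pin_head; it rests on the eye when the pin is fully in.
- pin_block: loose grey parking block, 50 x 50 x 46 mm, 0.4 kg, in whose upright 12 mm square hole the pin stands, 40 mm deep; origin at the middle of its underside.
- pad_1 (a joint): how far sprung pad 1 of the clamp bar (black rubber, 58 mm wide, 30 mm high, at carrier y = 72 mm, centre 58 mm above the worktop, on orange plungers) is pushed in, in m: 0 free, 0.014 bottomed; 600 N/m with 1.2 N preload.
- pad_2 (a joint): how far sprung pad 2 of the clamp bar (black rubber, 58 mm wide, 30 mm high, at carrier y = 0 mm, centre 58 mm above the worktop, on orange plungers) is pushed in, in m: 0 free, 0.014 bottomed; 600 N/m with 1.2 N preload.
- pad_3 (a joint): how far sprung pad 3 of the clamp bar (black rubber, 58 mm wide, 30 mm high, at carrier y = -72 mm, centre 58 mm above the worktop, on orange plungers) is pushed in, in m: 0 free, 0.014 bottomed; 600 N/m with 1.2 N preload.
- tint_red_b_mid (a point): pale pink bottle with a dark blue cap, 44 mm across and 186 mm tall, nearly empty, 60 to 110 g; point on its axis half-way up (93 mm over its foot), z up. The round body reaches to 31 mm under the top; above it a cap 28 mm across. May be absent.
- tint_blue_mid (a point): bottle with a violet cap and a green and yellow wrap, 44 mm across and 211 mm tall, nearly empty, 60 to 110 g; point on its axis half-way up (105.5 mm over its foot), z up. The round body reaches to 31 mm under the top; above it a cap 28 mm across. May be absent.
- tint_orange_mid (a point): bottle with an orange-yellow cap, 46 mm across and 216 mm tall, nearly empty, 60 to 110 g; point on its axis half-way up (108 mm over its foot), z up. The round body reaches to 31 mm under the top; above it a cap 28 mm across. May be absent.
- tint_teal_mid (a point): white and green bottle with a black cap, 48 mm across and 196 mm tall, nearly empty, 60 to 110 g; point on its axis half-way up (98 mm over its foot), z up. The round body reaches to 31 mm under the top; above it a cap 28 mm across. May be absent.
- tape_spare: bystander, to be left alone: brown roll of parcel tape, 92 x 48 mm; origin at the centre of its underside.
- funnel: bystander, to be left alone: blue funnel standing on its rim, 120 mm across, 114 mm tall; origin at the centre of its underside.
- dye_bottle_3: bystander, to be left alone: pink-mottled bottle with a beige cap, 66 x 95 x 250 mm; origin at the centre of its underside.
Not all that is in view belongs to the job. Of the things that look like the part that bears tint_orange_mid, the larger one is meant.

How it is judged:
On the way, in this order (a step that is already met when the one before it is completed fails the run):
1. every bottle stands upright in the carrier, the gate still open (x of tint_red_b_mid in the frame of carrier between -0.045 and 0.035 m and y of tint_red_b_mid in the frame of carrier between -0.115 and 0.115 m and z of tint_red_b_mid in the frame of carrier between 0.099 and 0.111 m and angle between each of tint_red_b_mid, tint_blue_mid, tint_orange_mid, tint_teal_mid's own z axis and vertical below 0.12 rad and x of tint_blue_mid in the frame of carrier between -0.045 and 0.035 m and y of tint_blue_mid in the frame of carrier between -0.115 and 0.115 m and z of tint_blue_mid in the frame of carrier between 0.1115 and 0.1235 m and x of tint_orange_mid in the frame of carrier between -0.045 and 0.035 m and y of tint_orange_mid in the frame of carrier between -0.115 and 0.115 m and z of tint_orange_mid in the frame of carrier between 0.114 and 0.126 m and x of tint_teal_mid in the frame of carrier between -0.045 and 0.035 m and y of tint_teal_mid in the frame of carrier between -0.115 and 0.115 m and z of tint_teal_mid in the frame of carrier between 0.104 and 0.116 m and value of joint gate above 0.3 rad), for 0.2 s.
2. the cam lever is turned so that every bottle is pressed between its pad and the fence, no pad pushed in to its stop (contact force between each of tint_red_b, tint_blue, tint_orange, tint_teal and bar above 1 N and contact force between each of tint_red_b, tint_blue, tint_orange, tint_teal and fence above 0.4 N and value of joint each of pad_1, pad_2, pad_3 below 0.0115 m), for 0.3 s.
3. the gate is shut over the staple and the pin is dropped through the eye (value of joint gate below 0.08 rad and horizontal distance between pin_collar and staple_eye below 0.006 m and z of pin_collar in the frame of staple_eye between -0.004 and 0.005 m and angle between pin_head's own z axis and vertical below 0.2 rad), for 0.3 s.
At the end, for the whole second after the job is handed in: Every bottle present stands upright in the carrier, pressed by its pad (over 1 N) against the fence (over 0.4 N), no pad pushed in over 11.5 of 14 mm; the gate is within 0.08 rad of shut; the pin hangs upright in the eye, collar within 6 mm of its centre and 5 mm of its top; all at rest (all of step 2 and all of step 3 and x of tint_red_b_mid in the frame of carrier between -0.045 and 0.035 m and y of tint_red_b_mid in the frame of carrier between -0.115 and 0.115 m and z of tint_red_b_mid in the frame of carrier between 0.099 and 0.111 m and angle between each of tint_red_b_mid, tint_blue_mid, tint_orange_mid, tint_teal_mid's own z axis and vertical below 0.12 rad and x of tint_blue_mid in the frame of carrier between -0.045 and 0.035 m and y of tint_blue_mid in the frame of carrier between -0.115 and 0.115 m and z of tint_blue_mid in the frame of carrier between 0.1115 and 0.1235 m and x of tint_orange_mid in the frame of carrier between -0.045 and 0.035 m and y of tint_orange_mid in the frame of carrier between -0.115 and 0.115 m and z of tint_orange_mid in the frame of carrier between 0.114 and 0.126 m and x of tint_teal_mid in the frame of carrier between -0.045 and 0.035 m and y of tint_teal_mid in the frame of carrier between -0.115 and 0.115 m and z of tint_teal_mid in the frame of carrier between 0.104 and 0.116 m and linear speed of each of tint_red_b, tint_blue, tint_orange, tint_teal, pin below 0.02 m/s); the robot touches nothing.
It fails at once if the clamp is overrun: a pad is driven in to its stop (over 13 mm of 14) (value of joint any of pad_1, pad_2, pad_3 above 0.013 m).
It fails at once if a bystander is moved more than 3 cm (distance of any of tape_spare, funnel, dye_bottle_3 from where it was at the start of the episode above 0.03 m).
Of tint_red_b, tint_blue, tint_orange, tint_teal only 2 to 3 are there at a start; the rules pass over those that are not, and their reading is None.
At some moment in a run one of pin_block may be knocked a few centimetres aside while the robot is not near it.
Once in a run the grip may slacken for a moment while it holds something.
It also fails if it takes over 200 s, if anything falls off the work surface, if the arm or the gripper's body presses on something with over 40 N, if the wrist force passes 120 N, or if a joint passes its speed limit or range.

## Working session

There is one attempt and no reset: what is moved stays moved. The work goes in short steps, Python scripts to look and compute and a tool call to move; the robot and the scene stay as the last step left them, time stands still between calls to the robot, and variables do not carry over. Pictures are saved under pics/ and viewed, at most 14 in all, crops included, and the job is handed in when it is done.

Besides the shell and the picture viewer there is one more tool, called after "Emit:" as name(argument=value, ...) on one line, values as JSON. move_arm: Moves the arm, as the interface text tells. Its arguments: {"type":"object","properties":{"moves":{"type":"array","items":{"type":"array","items":{"type":"number"}}},"newtons":{"type":"number"}},"required":["moves"]}

```bash
mkdir -p pics; cat > h.py <<'E'
import numpy as np, cv2
from rig import manip, imaging, ticket
from scipy.spatial.transform import Rotation as R
def cap(n):
    o=manip.get_obs(); c=imaging.capture(n)
    if n=="wrist":
        T=np.eye(4);T[:3,:3]=R.from_quat(o["tool_rot"]).as_matrix();T[:3,3]=o["tool_pos"]
        c["pose"]=T@c["tool_from_camera"]
    return c
def cloud(c):
    K=c["camera_matrix"];z=c["range_z"];h,w=z.shape
    u,v=np.meshgrid(np.arange(w),np.arange(h))
    p=np.stack([(u-K[0,2])/K[0,0]*z,(v-K[1,2])/K[1,1]*z,z],-1)
    P=p@c["pose"][:3,:3].T+c["pose"][:3,3]; P[z==0]=np.nan
    return P
def ray(c,u,v,zp):
    K=c["camera_matrix"];d=c["pose"][:3,:3]@np.array([(u-K[0,2])/K[0,0],(v-K[1,2])/K[1,1],1]);o=c["pose"][:3,3]
    return o+d*(zp-o[2])/d[2]
def save(c,n,s=1.5):
    cv2.imwrite("pics/"+n,cv2.resize(c["img"][:,:,::-1],None,fx=s,fy=s))
E
python3 - <<'E'
from h import *
o=manip.get_obs();print({k:np.round(v,3) for k,v in o.items()})
for n in("scene","top"):
    c=cap(n);save(c,n+"0.png");np.savez(n+"0.npz",**c)
    print(n,np.round(c["pose"],3).tolist(),np.round(c["camera_matrix"],1).tolist())
E
```

```text
{'time': np.float64(0.0), 'joints': array([-1.326,  0.053,  1.402,  0.   ,  1.689, -0.07 ]), 'joint_velocities': array([ 0.002, -0.   , -0.001,  0.001,  0.   ,  0.001]), 'effort': array([-3.0000e-03, -3.8168e+01, -3.6018e+01, -0.0000e+00,  6.0000e-03,
        0.0000e+00]), 'tool_pos': array([ 0.163, -0.499,  0.249]), 'tool_rot': array([ 0.988,  0.157, -0.   , -0.001]), 'wrist_force': array([-0.338, -0.78 , -0.26 ]), 'torque': array([ 0.028, -0.02 ,  0.026]), 'grip_force': np.float64(0.0), 'finger_gap': np.float64(0.085)}
scene [[-0.784, -0.48, 0.393, 0.052], [-0.62, 0.588, -0.519, 0.697], [0.018, -0.651, -0.759, 1.069], [0.0, 0.0, 0.0, 1.0]] [[393.4, 0.0, 250.7], [0.0, 393.4, 192.4], [0.0, 0.0, 1.0]]
top [[0.011, -0.987, 0.161, 0.299], [-1.0, -0.011, -0.001, 0.067], [0.003, -0.161, -0.987, 1.692], [0.0, 0.0, 0.0, 1.0]] [[385.5, 0.0, 256.8], [0.0, 385.5, 192.7], [0.0, 0.0, 1.0]]
```

View pics/scene0.png

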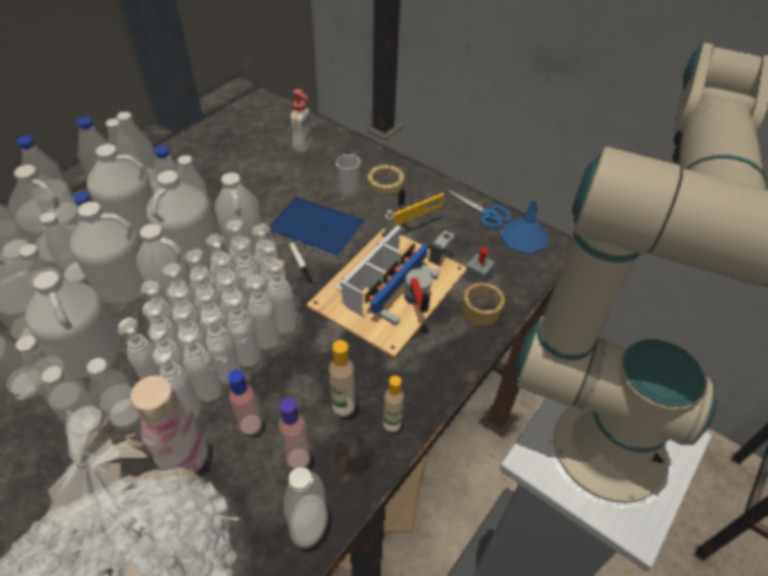

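View pics/top0.png

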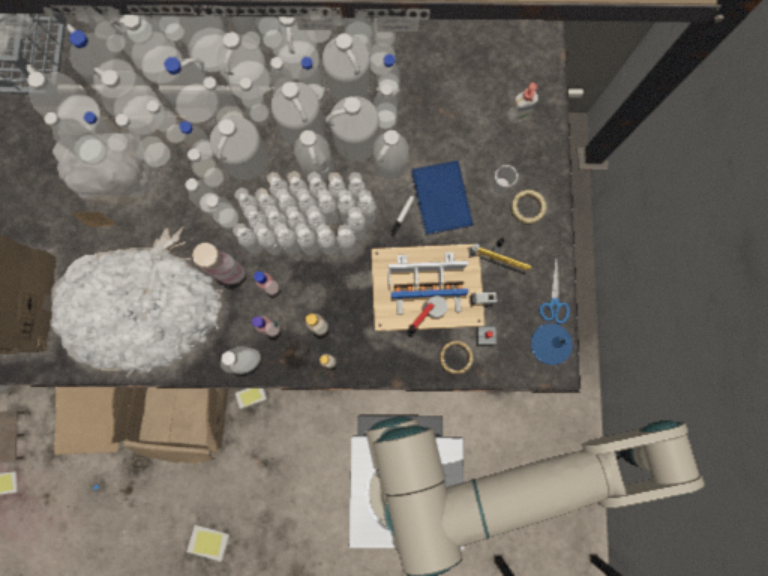

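Top view (zoomed 1.5×): blue-cap bottle at (265,283), violet-cap at (265,325), large orange at (316,322), small orange decoy at (327,360), clear at (240,360), mottled at (220,262), carrier at (428,288), lever knob at about (412,328), gate strap at (505,260), and pin in its block at (487,336). So three bottles are present: red_b, blue and orange. The two orange-capped ones could be confused, and I want the larger, further one.

```bash
python3 - <<'E'
from h import *
t=dict(np.load("top0.npz")); s=dict(np.load("scene0.npz"))
P=cloud(t);hsv=cv2.cvtColor(t["img"],cv2.COLOR_RGB2HSV)
for n,u,v in [("blue",265,283),("viol",265,325),("or",316,322),("small",327,360),("pin",488,334),("gate",505,260),("lever",424,317),("funnel",551,343),("tape",457,357),("mott",206,257),("clear",230,360)]:
    u,v=int(u/1.5),int(v/1.5)
    q=P[v-9:v+10,u-9:u+10].reshape(-1,3); q=q[np.isfinite(q[:,0])]
    m=q[:,2]>q[:,2].max()-.02
    print(n,"centre",np.round(P[v,u],3),"top part",np.round(q[m].mean(0),3),q[:,2].max().round(3),m.sum())
# plywood board
m=((hsv[...,0]>8)&(hsv[...,0]<25)&(hsv[...,1]>70)&(hsv[...,2]>140)).astype(np.uint8)
m[:, :240]=0;m[:,330:]=0;m[:155]=0;m[225:]=0
m=cv2.morphologyEx(m,cv2.MORPH_CLOSE,np.ones((25,25)))
n,l,st,_=cv2.connectedComponentsWithStats(m);k=1+st[1:,4].argmax()
pts=np.argwhere(l==k)[:,::-1].astype(np.float32)
r=cv2.minAreaRect(pts);b=cv2.boxPoints(r);print(r)
for x in b: print(np.round(ray(t,x[0],x[1],.012),3))
E
```

```text
blue centre [0.566 0.393 0.153] top part [0.577 0.402 0.185] 0.191 42
viol centre [0.45  0.383 0.177] top part [0.455 0.395 0.209] 0.216 45
or centre [0.456 0.245 0.209] top part [0.462 0.256 0.215] 0.222 42
small centre [0.358 0.216 0.162] top part [0.362 0.226 0.165] 0.174 25
pin centre [ 0.44  -0.219  0.092] top part [ 0.439 -0.223  0.09 ] 0.095 15
gate centre [ 0.657 -0.278  0.052] top part [ 0.662 -0.27   0.075] 0.088 40
lever centre [ 0.486 -0.042  0.075] top part [ 0.453 -0.007  0.117] 0.123 16
funnel centre [ 0.419 -0.399  0.07 ] top part [ 0.419 -0.416  0.106] 0.115 18
tape centre [ 0.377 -0.144 -0.005] top part [ 0.372 -0.141  0.047] 0.056 78
mott centre [0.614 0.525 0.249] top part [0.62  0.528 0.248] 0.257 221
clear centre [0.354 0.465 0.19 ] top part [0.361 0.468 0.193] 0.203 70
((289.0771484375, 190.9854736328125), (55.212162017822266, 81.8081283569336), 87.45519256591797)
[0.697 0.111 0.012]
[ 0.718 -0.255  0.012]
[ 0.47  -0.261  0.012]
[0.451 0.096 0.012]
```

Emit:
move_arm(moves=[[0, 0, -40, 0, 85], [0, 0, -40, 0, 85], [20, -15, -4, 0, 85], [30, -23, -4, 0, 85], [30, -23, -4, 0, 85], [30, -23, -4, 0, 85], [30, -23, -4, 0, 85], [30, -23, -4, 0, 85], [30, -23, -4, 0, 85], [30, -23, -4, 0, 85], [30, -23, -4, 0, 85], [30, -23, -4, 0, 85], [30, -23, -4, 0, 85], [30, -23, -4, 0, 85], [30, -23, -4, 0, 85], [26, -18, -4, 0, 85], [0, 0, 0, 0, 85]])

```text
time: 1.8
tool_pos: [0.4543, -0.0771, 0.3858]
tool_rot: [0.987, 0.159, -0.0, -0.0]
wrist_force: [-0.0, -0.6, 0.1]
finger_gap: 0.0852
grip_force: 0.0
```

Emit:
move_arm(moves=[[0, 0, 0, -0.14, 85], [0, 0, 0, -0.14, 85], [0, 0, 0, -0.14, 85], [0, 0, 0, -0.14, 85], [0, 0, 0, -0.14, 85], [0, 0, 0, -0.14, 85], [0, 0, 0, -0.14, 85], [0, 0, 0, -0.14, 85], [0, 0, 0, -0.136, 85], [0, 0, 0, 0, 85], [0, 0, 0, 0, 85]])

```text
time: 2.9
tool_pos: [0.4527, -0.08, 0.3861]
tool_rot: [0.709, 0.706, -0.0, -0.0]
wrist_force: [-0.1, 0.2, 0.6]
finger_gap: 0.085
grip_force: 0.0
```

```bash
python3 - <<'E'
from h import *
o=manip.get_obs();print(o["time"],o["tool_pos"],o["tool_rot"],o["joints"])
c=cap("wrist");save(c,"w1.png");np.savez("w1.npz",**c);print(np.round(c["tool_from_camera"],3),np.round(c["camera_matrix"],1))
E
```

```text
2.9 [ 0.45272637 -0.08004758  0.38608898] [ 7.08589411e-01  7.05621007e-01 -1.78200397e-04 -9.77337547e-05] [-2.55232687e-01 -1.16569053e-01  1.29709060e+00 -2.24835872e-04
  1.96142039e+00 -2.51120300e-01]
[[ 0.001 -0.957 -0.291  0.074]
 [ 1.     0.001  0.     0.   ]
 [ 0.    -0.291  0.957 -0.125]
 [ 0.     0.     0.     1.   ]] [[341.8   0.  253. ]
 [  0.  341.8 189.6]
 [  0.    0.    1. ]]
```

View pics/w1.png

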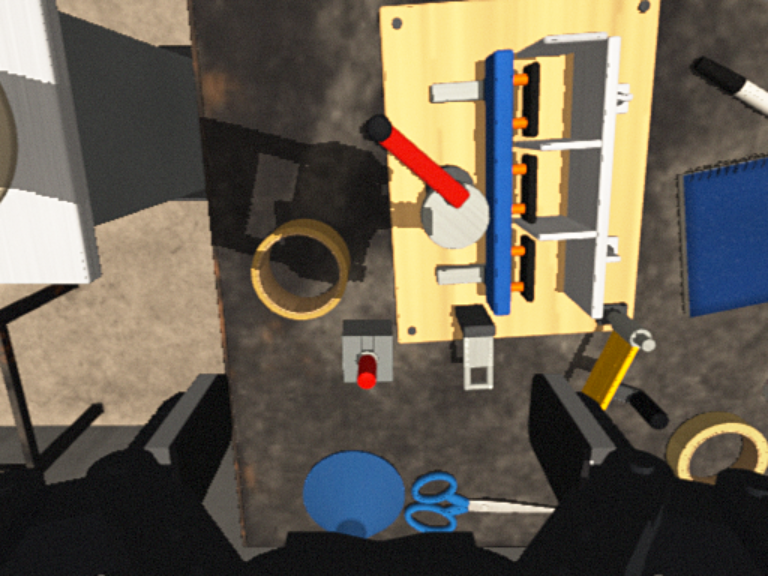

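The wrist view (zoomed) looks down on the carrier: knob at (378,127), lever disc at (455,215), fence strip from (612,38) to (597,318), staple hole at (480,376), hinge at (643,338), gate knob at (650,408), and pin top at (367,380).

```bash
python3 - <<'E'
from h import *
c=dict(np.load("w1.npz"));P=cloud(c);hsv=cv2.cvtColor(c["img"],cv2.COLOR_RGB2HSV);g=cv2.cvtColor(c["img"],cv2.COLOR_RGB2GRAY)
H,S,V=cv2.split(hsv)
def reg(x0,y0,x1,y1):
    m=np.zeros(g.shape,bool);m[int(y0/1.5):int(y1/1.5),int(x0/1.5):int(x1/1.5)]=1;return m
def q(m,n):
    p=P[m];p=p[np.isfinite(p[:,0])]
    if len(p):print(n,len(p),"mean",p.mean(0).round(4),"min",p.min(0).round(3),"max",p.max(0).round(3))
    return p
# blue bar
m=(H>105)&(H<125)&(S>150)&(V>60)&reg(470,40,530,330)
p=q(m&(P[...,2]>.07),"bar"); e=np.polyfit(p[:,1],p[:,0],1);print("bar slope",e)
# fence top
m=reg(585,30,635,330)&(P[...,2]>.083)&(P[...,2]<.1)&(V>150)
p=q(m,"fence top");e=np.polyfit(p[:,1],p[:,0],1);print("slope",e, "x scatter",np.std(p[:,0]-np.polyval(e,p[:,1])))
# walls
for n,b in (("wall+113",(545,30,606,48)),("wall+36",(525,138,600,152)),("wall-36",(525,215,595,242))):
    q(reg(*b)&(P[...,2]>.088)&(P[...,2]<.104)&(V>150),n)
# staple
m=reg(455,330,500,395)&(P[...,2]>.05)&(P[...,2]<.075);p=q(m,"staple")
b=reg(466,362,492,388)&(V<110);vu=np.argwhere(b);cc=vu.mean(0);print("hole px",cc,len(vu),ray(c,cc[1],cc[0],.064).round(4))
q(reg(420,170,490,250)&(V>120)&(S<60),"disc")
b=(V<60)&reg(360,110,396,146);q(b,"knob")
q(reg(360,110,396,146)&(P[...,2]>.105),"knob top")
q(reg(630,325,660,352)&(V>140)&(S<80),"hinge")
b=reg(350,350,385,395)&((H<8)|(H>172))&(S>150);q(b&(P[...,2]>.08),"pin top");
q(reg(340,318,396,385)&(P[...,2]>.04)&(P[...,2]<.055),"block top")
q(reg(620,385,672,430)&(P[...,2]>.095),"gate knob top")
m=(H>20)&(H<32)&(S>180)&reg(570,330,650,420);q(m,"gate strap")
# board: edges
m=((H>10)&(H<28)&(S>60)&(V>140)&(P[...,2]<.02)&reg(375,0,670,345));p=q(m,"board")
pp=p[:,:2]
for f,(a,b_) in {"left(-x)":(1,0)}.items():
    ys=np.arange(-.15,.09,.02)
    mn=[pp[(abs(pp[:,1]-y)<.01),0].min() if (abs(pp[:,1]-y)<.01).any() else np.nan for y in ys];mx=[pp[(abs(pp[:,1]-y)<.01),0].max() if (abs(pp[:,1]-y)<.01).any() else np.nan for y in ys]
    print(np.round(ys,2),np.round(mn,3),np.round(mx,3))
E
```

```text
bar 2103 mean [ 0.5546 -0.0483  0.0766] min [ 0.542 -0.166  0.07 ] max [0.568 0.052 0.08 ]
bar slope [-0.0595766   0.55170955]
fence top 1760 mean [ 0.6327 -0.0389  0.0912] min [ 0.604 -0.164  0.085] max [0.647 0.062 0.098]
slope [-0.07698068  0.6296941 ] x scatter 0.0052039838701520395
wall+113 224 mean [0.5968 0.0583 0.0963] min [0.575 0.055 0.093] max [0.619 0.062 0.098]
wall+36 198 mean [ 0.601  -0.0184  0.0964] min [ 0.579 -0.022  0.093] max [ 0.624 -0.015  0.099]
wall-36 167 mean [ 0.6052 -0.0901  0.0965] min [ 0.583 -0.095  0.09 ] max [ 0.627 -0.086  0.099]
staple 702 mean [ 0.5455 -0.2131  0.0655] min [ 0.53  -0.248  0.057] max [ 0.561 -0.183  0.075]
hole px [250.  318.5] 108 [ 0.5467 -0.2331  0.064 ]
disc 1199 mean [ 0.5214 -0.0824  0.0629] min [ 0.491 -0.11   0.013] max [ 0.548 -0.051  0.071]
knob 311 mean [ 0.4495 -0.0052  0.0877] min [ 0.434 -0.02  -0.002] max [0.461 0.011 0.12 ]
knob top 259 mean [ 0.4527 -0.0051  0.1175] min [ 0.443 -0.015  0.115] max [0.462 0.004 0.12 ]
hinge 117 mean [ 0.6897 -0.1891  0.0835] min [ 0.681 -0.235 -0.   ] max [ 0.737 -0.179  0.094]
pin top 154 mean [ 0.4404 -0.2211  0.0905] min [ 0.432 -0.231  0.081] max [ 0.448 -0.214  0.095]
block top 867 mean [ 0.4406 -0.2188  0.0467] min [ 0.415 -0.249  0.04 ] max [ 0.466 -0.198  0.055]
gate knob top 185 mean [ 0.7014 -0.2554  0.1039] min [ 0.694 -0.265  0.095] max [ 0.712 -0.249  0.108]
gate strap 426 mean [ 0.6716 -0.2267  0.0699] min [ 0.507 -0.264  0.035] max [ 0.699 -0.073  0.396]
board 21850 mean [ 0.5734 -0.0315  0.0128] min [ 0.453 -0.228 -0.002] max [0.72  0.101 0.02 ]
[-0.15 -0.13 -0.11 -0.09 -0.07 -0.05 -0.03 -0.01  0.01  0.03  0.05  0.07] [0.466 0.466 0.465 0.463 0.461 0.461 0.46  0.467 0.457 0.456 0.454 0.453] [0.718 0.717 0.715 0.714 0.713 0.711 0.71  0.709 0.703 0.701 0.7   0.699]
```

Emit:
move_arm(moves=[[25, 0, 40, 0, 50], [25, 0, 40, 0, 50], [25, 0, 40, 0, 50], [0, 0, 45, 0, 50], [0, 0, 45, 0, 50], [0, 0, 40, 0, 50], [0, 0, 25, 0, 50], [0, 0, 12, 0, 50], [0, 0, 0, 0, 50], [0, 0, 0, 0, 50]])

```text
time: 3.95
tool_pos: [0.4538, -0.0048, 0.1007]
tool_rot: [0.707, 0.707, 0.001, 0.001]
wrist_force: [1.4, -0.4, 0.5]
finger_gap: 0.0499
grip_force: 0.0
```

Emit:
move_arm(moves=[[0, 0, 0, 0, 15], [0, 0, 0, 0, 15], [0, 0, 0, 0, 15], [0, 0, 0, 0, 15], [0, 0, 0, 0, 15], [0, 0, 0, 0, 15]], newtons=40)

```text
time: 4.55
tool_pos: [0.4528, -0.0044, 0.1007]
tool_rot: [0.707, 0.707, 0.0, -0.0]
wrist_force: [-7.1, 1.9, 7.7]
finger_gap: 0.0189
grip_force: 39.0
```

Emit:
move_arm(moves=[[5, 5, 0, 0, 15], [5, 5, 0, 0, 15], [4, 5, 0, 0, 15], [4, 5, 0, 0, 15], [3, 6, 0, 0, 15], [3, 6, 0, 0, 15], [2, 6, 0, 0, 15], [2, 6, 0, 0, 15], [1, 4, 0, 0, 15], [1, 4, 0, 0, 15], [0, 4, 0, 0, 15], [0, 4, 0, 0, 15], [0, 0, 0, 0, 15], [0, 0, 0, 0, 15]])

```text
time: 5.95
tool_pos: [0.5125, 0.0283, 0.1002]
tool_rot: [0.707, 0.708, 0.002, -0.002]
wrist_force: [-5.7, 13.4, 4.3]
finger_gap: 0.019
grip_force: 39.5
```

Emit:
move_arm(moves=[[0, 0, 0, 0, 40], [0, 0, 0, 0, 40], [0, 0, 0, 0, 40], [0, 0, -20, 0, 60], [0, 0, -40, 0, 85], [0, 0, -45, 0, 85], [0, 0, -45, 0, 85], [20, -5, -40, 0, 85], [35, -15, -35, 0, 85], [40, -15, -30, 0, 85], [40, -15, -30, 0, 85], [35, -10, -25, 0, 85], [0, 0, 0, 0, 85], [0, 0, 0, 0, 85]])

```text
time: 7.35
tool_pos: [0.4548, 0.1911, 0.4058]
tool_rot: [0.707, 0.707, 0.0, 0.0]
wrist_force: [0.7, -0.3, -1.6]
finger_gap: 0.0849
grip_force: 0.0
```

```bash
python3 - <<'E'
from h import *
o=manip.get_obs();print(o["time"],o["tool_pos"],o["tool_rot"],o["joints"])
c=cap("wrist");save(c,"w2.png");np.savez("w2.npz",**c)
E
```

```text
7.35 [0.45475405 0.19105362 0.40583086] [7.06719037e-01 7.07494103e-01 3.19971626e-04 4.40436013e-04] [ 3.23122529e-01 -1.22351829e-02  1.15785172e+00 -5.51350820e-04
  1.99501015e+00  3.21799240e-01]
```

View pics/w2.png

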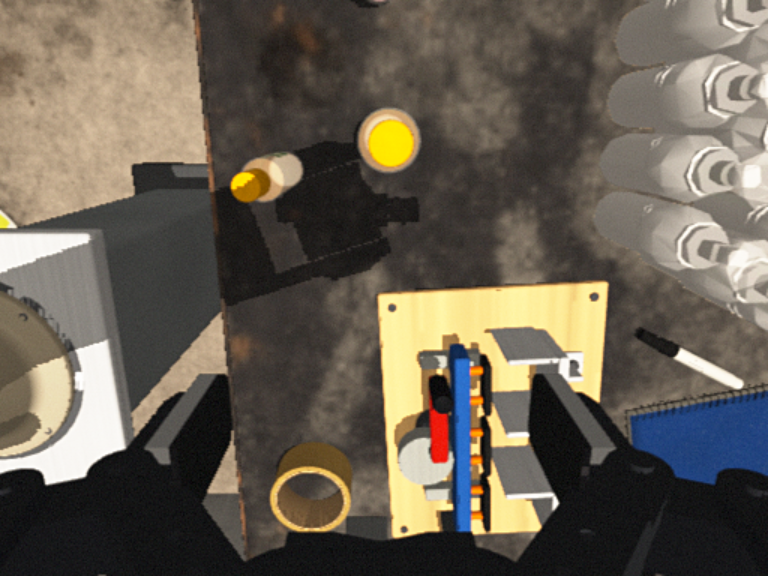

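The wrist view shows the large orange cap at (390,142) and the small one at (250,185). The lever is released, with its arm along +y.

```bash
cat >> h.py <<'E'
XH=np.array([.9983,.059]);YH=np.array([-.059,.9983]);O=np.array([.6059,-.0541])
def c2w(x,y): return O+x*XH+y*YH
def w2c(p): d=np.asarray(p)[:2]-O; return np.array([d@XH,d@YH])
def blob(c,m):
    n,l,st,ce=cv2.connectedComponentsWithStats(m.astype(np.uint8));k=1+st[1:,4].argmax();return l==k
def circ(c,m,zp):
    m=blob(c,m);ct,_=cv2.findContours(m.astype(np.uint8),0,1)
    (u,v),r=cv2.minEnclosingCircle(max(ct,key=cv2.contourArea));w=ray(c,u,v,zp)
    return w,r*2*(c["pose"][2,3]-zp)/c["camera_matrix"][0,0],(u,v)
def rel(o,w): # world xyz target -> tool-axis mm
    return (R.from_quat(o["tool_rot"]).inv().apply(np.asarray(w)-o["tool_pos"])*1000).round(1)
E
python3 - <<'E'
from h import *
o=manip.get_obs();c=dict(np.load("w2.npz"));P=cloud(c);H,S,V=cv2.split(cv2.cvtColor(c["img"],cv2.COLOR_RGB2HSV))
m=(H>18)&(H<35)&(S>150)&(P[...,2]>.19)&(P[...,2]<.25)
w,d,uv=circ(c,m,.216);print("orange",w,d,uv,"cloud",np.nanmean(P[blob(c,m)],0),np.nanmax(P[blob(c,m)][:,2]))
# body shoulder ring: points at z .15-.19 around
b=(np.hypot(P[...,0]-w[0],P[...,1]-w[1])<.03)&(P[...,2]>.17)&(P[...,2]<.195)
q=P[b];print("shoulder",len(q),q.min(0),q.max(0),"mid",(q.min(0)+q.max(0))/2)
print("move",rel(o,[w[0],w[1],.172]))
# fence front face edge at z~.09 from w1
c=dict(np.load("w1.npz"));P=cloud(c)
d=P[...,:2]-O;X=d@XH;Y=d@YH
for y in (72,0,-72):
  s=(abs(Y-y/1e3)<.02)&(P[...,2]>.084)&(P[...,2]<.096)&(X>-.0)&(X<.05);print(y,"fence top x",X[s].min(),np.percentile(X[s],[5,50,95]),s.sum())
  s=(abs(Y-y/1e3)<.02)&(P[...,2]>.03)&(P[...,2]<.08)&(X>-.0)&(X<.06);print("  face",np.percentile(X[s],[5,25,50,75,95]) if s.any() else 0,s.sum())
for p in ((-0.089,0),(0.075,-.14)):print(c2w(*p))
E
```

```text
orange [0.46124987 0.25733307 0.216     ] 0.028656879909264906 (260.18182373046875, 95.0) cloud [0.46133984 0.25735335 0.21687932] 0.2190302765551681
shoulder 1 [0.45487804 0.2696026  0.17931003] [0.45487804 0.2696026  0.17931003] mid [0.45487804 0.2696026  0.17931003]
move [ 67.2   6.5 232.8]
72 fence top x 0.024196651484726165 [0.02457753 0.02803487 0.03353376] 384
  face [0.02436758 0.02468172 0.02495519 0.02519014 0.05347409] 551
0 fence top x 0.024033650124120565 [0.02468784 0.02809688 0.03364149] 324
  face [0.0244637  0.02478493 0.02501347 0.02523005 0.02559308] 449
-72 fence top x 0.024449246823454927 [0.02484869 0.02806432 0.03373333] 280
  face [0.02461531 0.0249485  0.02517269 0.02543439 0.0560405 ] 427
[ 0.5170513 -0.059351 ]
[ 0.6890325 -0.189437 ]
```

Emit:
move_arm(moves=[[22, 2, 10, 0, 75], [23, 2, 20, 0, 75], [22, 2, 40, 0, 75], [0, 0, 45, 0, 75], [0, 0, 45, 0, 75], [0, 0, 40, 0, 75], [0, 0, 22, 0, 75], [0, 0, 13, 0, 75], [0, 0, 0, 0, 75], [0, 0, 0, 0, 75]])

```text
time: 8.4
tool_pos: [0.4614, 0.2574, 0.1716]
tool_rot: [0.707, 0.707, 0.001, 0.0]
wrist_force: [0.4, -0.2, 0.3]
finger_gap: 0.0749
grip_force: 0.0
```

Emit:
move_arm(moves=[[0, 0, 0, 0, 30], [0, 0, 0, 0, 30], [0, 0, 0, 0, 30], [0, 0, 0, 0, 30], [0, 0, 0, 0, 30], [0, 0, 0, 0, 30]], newtons=40)

```text
time: 9.0
tool_pos: [0.4613, 0.2581, 0.1722]
tool_rot: [0.707, 0.707, 0.001, 0.001]
wrist_force: [-1.1, -0.2, 5.7]
finger_gap: 0.045
grip_force: 41.4
```

Emit:
move_arm(moves=[[0, 0, -20, 0, 30], [0, 0, -40, 0, 30], [0, 0, -40, 0, 30], [0, 0, -30, 0, 30], [-20, 6, -10, 0, 30], [-30, 11, 0, 0, 30], [-35, 13, 0, 0, 30], [-35, 14, 0, 0, 30], [-35, 14, 0, 0, 30], [-35, 14, 0, 0, 30], [-35, 14, 0, 0, 30], [-35, 14, 0, 0, 30], [-35, 14, 0, 0, 30], [-35, 13, 0, 0, 30], [-30, 11, 0, 0, 30], [-24, 9, 0, 0, 30], [0, 0, 0, 0, 30], [0, 0, 0, 0, 30]])

```text
time: 10.8
tool_pos: [0.6077, -0.1263, 0.31]
tool_rot: [0.707, 0.707, -0.0, -0.001]
wrist_force: [-0.0, -0.1, 0.3]
finger_gap: 0.0452
grip_force: 41.2
```

Emit:
move_arm(moves=[[0, 0, 30, 0, 30], [0, 0, 35, 0, 30], [0, 0, 25, 0, 30], [0, 0, 15, 0, 30], [0, 0, 10, 0, 30], [0, 0, 6, 0, 30], [0, 0, 3, 0, 30], [0, 0, 0, 0, 30], [0, 0, 0, 0, 30]])

```text
time: 11.7
tool_pos: [0.6081, -0.1264, 0.1876]
tool_rot: [0.707, 0.707, 0.0, 0.001]
wrist_force: [0.5, 0.3, -0.2]
finger_gap: 0.045
grip_force: 41.1
```

Emit:
move_arm(moves=[[0, 0, 2, 0, 30], [0, 0, 1, 0, 30], [0, 0, 0, 0, 30], [0, 0, 0, 0, 30]])

```text
time: 12.1
tool_pos: [0.6079, -0.1263, 0.1842]
tool_rot: [0.707, 0.707, 0.0, 0.0]
wrist_force: [-0.5, 0.1, 3.3]
finger_gap: 0.0451
grip_force: 41.3
```

Emit:
move_arm(moves=[[0, 0, 0, 0, 60], [0, 0, 0, 0, 66], [0, 0, 0, 0, 70], [0, 0, -20, 0, 75], [0, 0, -40, 0, 75], [0, 0, -45, 0, 75], [0, 0, -45, 0, 75], [15, -4, -40, 0, 75], [30, -9, -30, 0, 75], [38, -12, -10, 0, 75], [40, -12, 0, 0, 75], [40, -12, 0, 0, 75], [40, -12, 0, 0, 75], [40, -12, 0, 0, 75], [40, -12, 0, 0, 75], [40, -12, 0, 0, 75], [40, -12, 0, 0, 75], [35, -10, 0, 0, 75], [0, 0, 0, 0, 75], [0, 0, 0, 0, 75]])

```text
time: 14.1
tool_pos: [0.4885, 0.2723, 0.4133]
tool_rot: [0.707, 0.708, -0.0, 0.0]
wrist_force: [0.9, -0.4, -0.4]
finger_gap: 0.0753
grip_force: 0.0
```

```bash
cat > look.py <<'E'
from h import *
import sys
o=manip.get_obs();print(o["time"],o["tool_pos"],o["tool_rot"])
c=cap("wrist");save(c,sys.argv[1]+".png");np.savez(sys.argv[1]+".npz",**c)
P=cloud(c);H,S,V=cv2.split(cv2.cvtColor(c["img"],cv2.COLOR_RGB2HSV))
for n,h in(("red_b",.186),("blue",.211)):
    m=(H>105)&(H<150)&(S>80)&(abs(P[...,2]-h)<.012)&(P[...,1]>.25)&(P[...,1]<.5)&(P[...,0]<.65)
    if m.sum()<30: print(n,"none");continue
    w,d,uv=circ(c,m,h);b=blob(c,m)
    print(n,w.round(4),"d",round(d,4),uv,np.nanmean(P[b],0).round(4),"hue",np.median(H[b]),"move to grip",rel(o,[w[0],w[1],h-.045]))
E
python3 look.py w3
```

```text
14.1 [0.48849756 0.27227758 0.41331893] [ 7.06576240e-01  7.07636860e-01 -2.88804816e-04  9.05476926e-05]
red_b [0.5756 0.403  0.186 ] d 0.0359 (346.3358154296875, 22.773632049560547) [0.5757 0.4028 0.1862] hue 115.0 move to grip [130.7  87.4 272.2]
blue [0.4551 0.3957 0.211 ] d 0.0343 (215.0833282470703, 26.45833396911621) [0.455  0.3957 0.2115] hue 127.0 move to grip [123.7 -33.2 247.3]
```

View pics/w3.png

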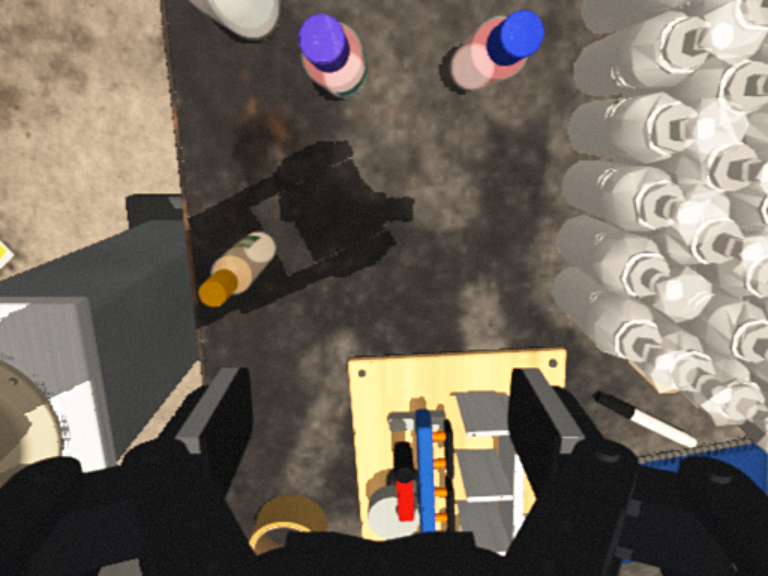

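Violet cap at (325,40), blue cap at (520,35), decoy orange at (220,290); the two caps sit at x,y (0.455,0.396) and (0.576,0.403), heights consistent with 211 and 186 mm.

Emit:
move_arm(moves=[[22, 14, 0, 0, 68], [22, 14, 10, 0, 68], [22, 15, 20, 0, 68], [22, 15, 30, 0, 68], [22, 15, 35, 0, 68], [22, 14, 40, 0, 68], [0, 0, 45, 0, 68], [0, 0, 40, 0, 68], [0, 0, 28, 0, 68], [0, 0, 16, 0, 68], [0, 0, 8, 0, 68], [0, 0, 0, 0, 68], [0, 0, 0, 0, 68]])

```text
time: 15.45
tool_pos: [0.5766, 0.4039, 0.1438]
tool_rot: [0.707, 0.707, 0.002, 0.0]
wrist_force: [0.1, -0.5, 0.3]
finger_gap: 0.0677
grip_force: 0.0
```

Emit:
move_arm(moves=[[0, 0, 0, 0, 30], [0, 0, 0, 0, 30], [0, 0, 0, 0, 30], [0, 0, 0, 0, 30], [0, 0, 0, 0, 30], [0, 0, 0, 0, 30]])

```text
time: 16.05
tool_pos: [0.5763, 0.4042, 0.1436]
tool_rot: [0.707, 0.707, 0.002, 0.0]
wrist_force: [-0.3, -0.3, 6.4]
finger_gap: 0.0428
grip_force: 41.0
```

Emit:
move_arm(moves=[[0, 0, -20, 0, 30], [0, 0, -40, 0, 30], [0, 0, -40, 0, 30], [-10, 0, -30, 0, 30], [-25, 1, -10, 0, 30], [-35, 2, 0, 0, 30], [-38, 2, 0, 0, 30], [-38, 3, 0, 0, 30], [-38, 3, 0, 0, 30], [-38, 3, 0, 0, 30], [-38, 3, 0, 0, 30], [-38, 3, 0, 0, 30], [-38, 3, 0, 0, 30], [-38, 3, 0, 0, 30], [-37, 2, 0, 0, 30], [-30, 0, 0, 0, 30], [-17, 0, 0, 0, 30], [0, 0, 0, 0, 30], [0, 0, 0, 0, 30]])

```text
time: 17.95
tool_pos: [0.6037, -0.0535, 0.2815]
tool_rot: [0.707, 0.707, 0.0, -0.0]
wrist_force: [0.5, 0.3, -0.3]
finger_gap: 0.043
grip_force: 40.9
```

Down 126 mm to 0.1555.

Emit:
move_arm(moves=[[0, 0, 30, 0, 30], [0, 0, 35, 0, 30], [0, 0, 25, 0, 30], [0, 0, 15, 0, 30], [0, 0, 10, 0, 30], [0, 0, 6, 0, 30], [0, 0, 3, 0, 30], [0, 0, 2, 0, 30], [0, 0, 0, 0, 30], [0, 0, 0, 0, 30]])

```text
time: 18.95
tool_pos: [0.604, -0.0543, 0.1563]
tool_rot: [0.707, 0.707, 0.0, 0.001]
wrist_force: [0.1, -0.4, -0.8]
finger_gap: 0.043
grip_force: 40.9
```

Emit:
move_arm(moves=[[0, 0, 1, 0, 30], [0, 0, 0, 0, 30], [0, 0, 0, 0, 60], [0, 0, 0, 0, 64], [0, 0, 0, 0, 68], [0, 0, -20, 0, 70], [0, 0, -40, 0, 70], [0, 0, -45, 0, 70], [0, 0, -45, 0, 70], [0, 0, -20, 0, 70]])

```text
time: 19.95
tool_pos: [0.6042, -0.0543, 0.3302]
tool_rot: [0.707, 0.707, 0.002, 0.003]
wrist_force: [0.0, -0.0, 0.2]
finger_gap: 0.0698
grip_force: 0.0
```

Emit:
move_arm(moves=[[25, -8, 0, 0, 70], [38, -13, 0, 0, 70], [38, -13, 0, 0, 70], [38, -13, 0, 0, 70], [38, -13, 0, 0, 70], [38, -12, 0, 0, 70], [38, -12, 0, 0, 70], [38, -12, 0, 0, 70], [38, -12, 0, 0, 70], [38, -12, 0, 0, 70], [38, -12, 0, 0, 70], [30, -10, 0, 0, 70], [17, -7, 0, 0, 70], [0, 0, 0, 0, 70], [0, 0, 0, 0, 70]])

```text
time: 21.45
tool_pos: [0.455, 0.3972, 0.3245]
tool_rot: [0.707, 0.707, -0.0, 0.0]
wrist_force: [-0.4, -0.5, 0.1]
finger_gap: 0.0697
grip_force: 0.0
```

Emit:
move_arm(moves=[[0, 0, 30, 0, 66], [0, 0, 40, 0, 66], [0, 0, 35, 0, 66], [0, 0, 25, 0, 66], [0, 0, 15, 0, 66], [0, 0, 9, 0, 66], [0, 0, 0, 0, 66], [0, 0, 0, 0, 66], [0, 0, 0, 0, 30], [0, 0, 0, 0, 30], [0, 0, 0, 0, 30], [0, 0, 0, 0, 30], [0, 0, 0, 0, 30], [0, 0, 0, 0, 30]])

```text
time: 22.85
tool_pos: [0.4551, 0.3982, 0.1722]
tool_rot: [0.707, 0.707, 0.001, 0.0]
wrist_force: [-0.5, 0.1, 6.2]
finger_gap: 0.0429
grip_force: 41.2
```

Emit:
move_arm(moves=[[0, 0, -20, 0, 30], [0, 0, -40, 0, 30], [0, 0, -40, 0, 30], [0, 0, -30, 0, 30], [-20, 6, -10, 0, 30], [-30, 11, 0, 0, 30], [-35, 13, 0, 0, 30], [-35, 13, 0, 0, 30], [-35, 14, 0, 0, 30], [-35, 14, 0, 0, 30], [-35, 14, 0, 0, 30], [-35, 14, 0, 0, 30], [-35, 13, 0, 0, 30], [-35, 13, 0, 0, 30], [-30, 11, 0, 0, 30], [-21, 9, 0, 0, 30], [0, 0, 0, 0, 30], [0, 0, 0, 0, 30]])

```text
time: 24.65
tool_pos: [0.5996, 0.0167, 0.3102]
tool_rot: [0.707, 0.707, -0.0, -0.0]
wrist_force: [-1.4, -0.2, -1.0]
finger_gap: 0.0428
grip_force: 40.9
```

Emit:
move_arm(moves=[[0, 0, 30, 0, 30], [0, 0, 35, 0, 30], [0, 0, 25, 0, 30], [0, 0, 15, 0, 30], [0, 0, 10, 0, 30], [0, 0, 6, 0, 30], [0, 0, 3, 0, 30], [0, 0, 2, 0, 30], [0, 0, 0, 0, 30], [0, 0, 0, 0, 30]])

```text
time: 25.65
tool_pos: [0.6, 0.0167, 0.1853]
tool_rot: [0.707, 0.707, 0.0, 0.0]
wrist_force: [0.3, -0.6, -1.0]
finger_gap: 0.0427
grip_force: 41.0
```

Emit:
move_arm(moves=[[0, 0, 0, 0, 60], [0, 0, 0, 0, 64], [0, 0, 0, 0, 68], [0, 0, -20, 0, 70], [0, 0, -40, 0, 70], [0, 0, -45, 0, 70], [0, 0, -45, 0, 70], [0, -20, -40, 0, 70], [0, -40, -20, 0, 70], [0, -45, 0, 0, 70], [0, -35, 0, 0, 70], [0, 0, 0, 0, 70], [0, 0, 0, 0, 70]])

```text
time: 26.95
tool_pos: [0.4594, 0.0168, 0.3953]
tool_rot: [0.707, 0.707, 0.001, 0.001]
wrist_force: [-0.1, -1.1, -0.6]
finger_gap: 0.07
grip_force: 0.0
```

```bash
python3 - <<'E'
from h import *
o=manip.get_obs();print(o["time"],o["tool_pos"],o["tool_rot"])
c=cap("top");np.savez("t1.npz",**c)
c2=cap("scene");a=c["img"][140:270,230:400];b=c2["img"][110:240,190:360]
cv2.imwrite("pics/t1.png",cv2.resize(np.hstack([a,b])[:,:,::-1],None,fx=2.3,fy=2.3))
P=cloud(c)
d=P[...,:2]-O;X=d@XH;Y=d@YH
for n,y,h in(("or",-.072,.228),("red",0,.198),("bl",.072,.223)):
    s=(abs(Y-y)<.03)&(abs(X)<.05)&(abs(P[...,2]-h)<.012);print(n,s.sum(),X[s].mean(),Y[s].mean(),P[...,2][s].mean())
E
```

```text
26.95 [0.45940824 0.01680313 0.39534432] [7.07114950e-01 7.07097893e-01 6.52599711e-04 7.68453483e-04]
or 42 -0.003861013293369315 -0.0723638258295558 0.22669746478982622
red 39 -0.002640481351745804 -0.0005726828318783634 0.197529655052759
bl 39 -0.0019290235727998067 0.06924098590790025 0.22205306739923608
```

View pics/t1.png

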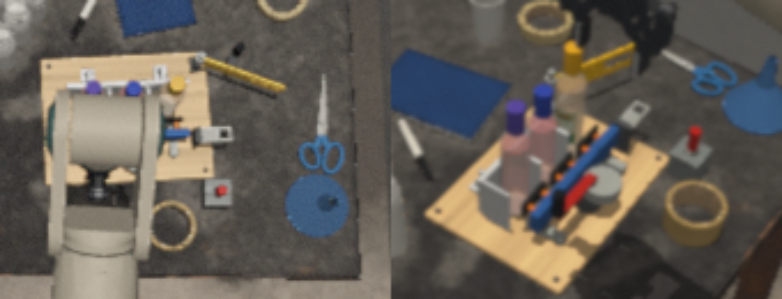

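The picture shows three bottles standing one to a lane, the gate open, and the pin still in its block.

Emit:
move_arm(moves=[[3, 17, 20, 0, 50], [3, 18, 40, 0, 50], [3, 17, 45, 0, 50], [0, 0, 45, 0, 50], [0, 0, 45, 0, 50], [0, 0, 40, 0, 50], [0, 0, 30, 0, 50], [0, 0, 20, 0, 50], [0, 0, 10, 0, 50], [0, 0, 0, 0, 50], [0, 0, 0, 0, 50], [0, 0, 0, 0, 15], [0, 0, 0, 0, 15], [0, 0, 0, 0, 15], [0, 0, 0, 0, 15], [0, 0, 0, 0, 15], [0, 0, 0, 0, 15]], newtons=60)

```text
time: 28.75
tool_pos: [0.5124, 0.0258, 0.1009]
tool_rot: [0.707, 0.707, 0.001, 0.001]
wrist_force: [-0.4, -0.2, 6.0]
finger_gap: 0.0186
grip_force: 58.5
```

Emit:
move_arm(moves=[[-1, -8, 0, 0, 15], [-2, -8, 0, 0, 15], [-3, -8, 0, 0, 15], [-3, -8, 0, 0, 15], [-4, -7, 0, 0, 15], [-5, -7, 0, 0, 15], [-6, -6, 0, 0, 15], [-6, -6, 0, 0, 15], [-7, -5, 0, 0, 15], [-4, -2, 0, 0, 15], [-3, -2, 0, 0, 15], [0, 0, 0, 0, 15], [0, 0, 0, 0, 15]])

```text
time: 30.05
tool_pos: [0.446, -0.0166, 0.101]
tool_rot: [0.706, 0.708, 0.003, 0.0]
wrist_force: [3.9, 9.7, 4.1]
finger_gap: 0.0185
grip_force: 60.3
```

```bash
cat > lev.py <<'E'
from h import *
o=manip.get_obs();d=w2c(o["tool_pos"])-[-.089,0];th=np.arctan2(-d[0],d[1]);print(o["tool_pos"],"r",np.hypot(*d),"theta",th,"adv mm",th*18,o["wrist_force"])
E
python3 lev.py
```

```text
[ 0.4459614  -0.01660987  0.10098589] r 0.08295888748749224 theta 0.9704945655098842 adv mm 17.468902179177917 [3.85247718 9.72041785 4.08367335]
```

Emit:
move_arm(moves=[[-3, -2, 0, 0, 15], [-3, -2, 0, 0, 15], [-4, -2, 0, 0, 15], [-4, -2, 0, 0, 15], [-2, 0, 0, 0, 15], [0, 0, 0, 0, 15], [0, 0, 0, 0, 15]])

```text
time: 30.75
tool_pos: [0.4384, -0.0334, 0.101]
tool_rot: [0.707, 0.707, 0.003, 0.001]
wrist_force: [6.6, 5.6, 2.9]
finger_gap: 0.0184
grip_force: 60.2
```

```bash
python3 lev.py
```

```text
[ 0.43838324 -0.0334052   0.10101905] r 0.08284668724355047 theta 1.1932182458190583 adv mm 21.477928424743048 [6.59442311 5.60779075 2.92306238]
```

Emit:
move_arm(moves=[[0, 0, 0, 0, 30], [0, 0, 0, 0, 40], [0, 0, 0, 0, 50], [0, 0, -20, 0, 60], [0, 0, -40, 0, 85], [0, 0, -45, 0, 85], [-10, 0, -45, 0, 85], [-20, 0, -45, 0, 85], [-20, 0, -45, 0, 85], [0, 0, -45, 0, 85], [0, 0, 0, 0, 85], [0, 0, 0, 0, 85]])

```text
time: 31.95
tool_pos: [0.4368, -0.0844, 0.3849]
tool_rot: [0.707, 0.707, 0.0, 0.001]
wrist_force: [0.2, 0.2, 0.3]
finger_gap: 0.0851
grip_force: 0.0
```

```bash
python3 - <<'E'
from h import *
o=manip.get_obs();print(o["time"],o["tool_pos"],o["tool_rot"])
c=cap("wrist");save(c,"w4.png");np.savez("w4.npz",**c)
P=cloud(c);H,S,V=cv2.split(cv2.cvtColor(c["img"],cv2.COLOR_RGB2HSV));d=P[...,:2]-O;X=d@XH;Y=d@YH;Z=P[...,2]
k=(Z>.11)&(Z<.122)&(X<-.1)&(X>-.2)&(abs(Y)<.1);kx=np.array([X[k].mean(),Y[k].mean()])-[-.089,0];print("knob",k.sum(),kx,np.hypot(*kx),"theta",np.arctan2(-kx[0],kx[1]))
b=(H>105)&(H<125)&(S>150)&(abs(Z-.076)<.005)&(X<0);print("bar x",np.percentile(X[b],[2,50,98]))
c0=dict(np.load("w1.npz"));P0=cloud(c0);H0,S0,_=cv2.split(cv2.cvtColor(c0["img"],cv2.COLOR_RGB2HSV));X0=(P0[...,:2]-O)@XH
b=(H0>105)&(H0<125)&(S0>150)&(abs(P0[...,2]-.076)<.005)&(X0<0);print("bar x before at adv 14.6",np.percentile(X0[b],[2,50,98]))
for n,y,h in(("or",-.072,.228),("red",0,.198),("bl",.072,.223)):
    s=(abs(Y-y)<.03)&(abs(X)<.05)&(abs(Z-h)<.006);print(n,s.sum(),X[s].mean(),Y[s].mean(),Z[s].mean())
    s=(abs(Y-y)<.027)&(X<0.0)&(X>-.04)&(Z>.05)&(Z<.078)&(V<60);print("  pad",s.sum(),np.percentile(X[s],[5,50,95]) if s.any() else 0)
E
```

```text
31.95 [ 0.43681976 -0.08439222  0.38493531] [7.07240206e-01 7.06973054e-01 2.41741458e-04 5.76962634e-04]
knob 247 [-0.07605752  0.03586284] 0.08408857947352662 theta 1.1301890477806018
bar x [-0.20273619 -0.04570605 -0.03744833]
bar x before at adv 14.6 [-0.19802312 -0.05105431 -0.04374002]
or 798 9.758256501364384e-05 -0.07144838113813352 0.22811838834922368
  pad 371 [-0.02907908 -0.02777588 -0.01062975]
red 792 0.0010447701153597578 -0.00016931157950892878 0.1983713020567442
  pad 376 [-0.02722441 -0.02640245 -0.02205168]
bl 1155 0.0007977459488374275 0.06940315146129675 0.2234278885300328
  pad 434 [-0.02739688 -0.0265233  -0.02217678]
```

View pics/w4.png

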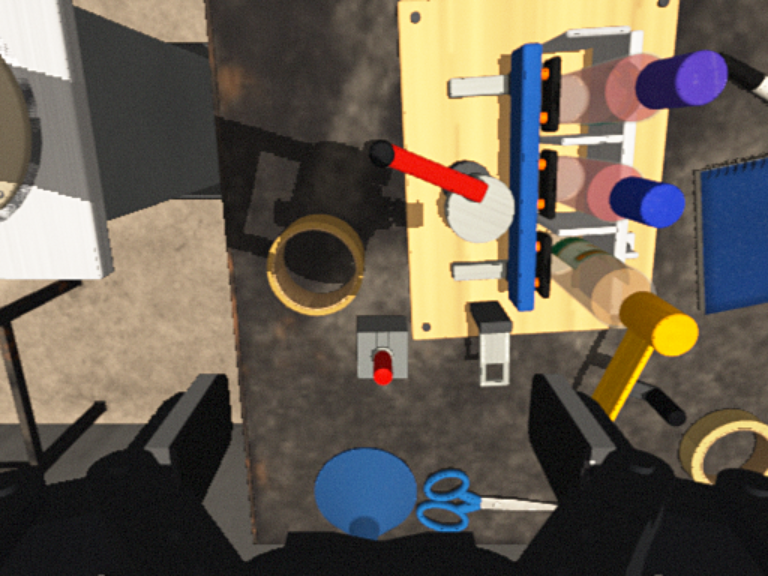

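The wrist view shows the pads touching all three bottles, the knob at (381,153), the pin top at (383,375) and the gate knob at (665,408). The lever is at about 1.13 rad, so the pads are in by roughly 4–6 mm.

Emit:
move_arm(moves=[[-15, 20, 0, 0, 85], [-21, 30, 0, 0, 85], [-21, 31, 10, 0, 85], [-21, 31, 15, 0, 85], [-21, 31, 15, 0, 85], [-21, 31, 15, 0, 85], [-21, 31, 15, 0, 85], [-15, 22, 10, 0, 85], [-10, 12, 10, 0, 85], [0, 0, 0, 0, 85], [0, 0, 0, 0, 85]])

```text
time: 33.1
tool_pos: [0.6753, -0.2497, 0.2928]
tool_rot: [0.707, 0.707, -0.001, -0.002]
wrist_force: [-0.1, 1.2, 0.9]
finger_gap: 0.085
grip_force: 0.0
```

Emit:
move_arm(moves=[[-3, 0, 30, 0, 85], [-2, 0, 45, 0, 85], [0, 0, 45, 0, 85], [0, 0, 40, 0, 85], [0, 0, 20, 0, 85], [0, 0, 9, 0, 85], [0, 0, 3, 0, 85], [0, 0, 0, 0, 85]])

```text
time: 33.9
tool_pos: [0.6762, -0.2552, 0.1047]
tool_rot: [0.707, 0.707, 0.0, 0.001]
wrist_force: [0.1, 0.3, 0.7]
finger_gap: 0.0847
grip_force: 0.0
```

Emit:
move_arm(moves=[[0, 0, 0, 0, 70], [0, 0, 0, 0, 55], [0, 0, 0, 0, 40], [0, 0, 0, 0, 30], [0, 0, 0, 0, 24], [0, 0, 0, 0, 14], [0, 0, 0, 0, 14], [0, 0, 0, 0, 14], [0, 0, 0, 0, 14]], newtons=30)

```text
time: 34.8
tool_pos: [0.6757, -0.2552, 0.1027]
tool_rot: [0.707, 0.707, -0.0, 0.0]
wrist_force: [0.8, 0.2, 2.0]
finger_gap: 0.0165
grip_force: 29.2
```

Emit:
move_arm(moves=[[1, -5, 0, 0, 14], [2, -5, 0, 0, 14], [2, -5, 0, 0, 14], [2, -5, 0, 0, 14], [3, -5, 0, 0, 14], [3, -4, 0, 0, 14], [4, -4, 0, 0, 14], [4, -4, 0, 0, 14], [4, -3, 0, 0, 14], [4, -3, 0, 0, 14], [2, -1, 0, 0, 14], [0, 0, 0, 0, 14], [0, 0, 0, 0, 14]])

```text
time: 36.1
tool_pos: [0.6316, -0.2261, 0.1028]
tool_rot: [0.707, 0.707, -0.001, 0.002]
wrist_force: [2.0, -10.2, 0.1]
finger_gap: 0.0171
grip_force: 29.8
```

Emit:
move_arm(moves=[[0, 0, 0, 0, 24], [0, 0, 0, 0, 30], [0, 0, 0, 0, 36], [0, 0, -20, 0, 40], [0, 0, -40, 0, 60], [0, 0, -45, 0, 70], [0, 0, -45, 0, 70], [-10, -25, -45, 0, 70], [-20, -35, -40, 0, 70], [-25, -40, 0, 0, 70], [-20, -40, 0, 0, 70], [0, 0, 0, 0, 70], [0, 0, 0, 0, 70]])

```text
time: 37.4
tool_pos: [0.4966, -0.2964, 0.331]
tool_rot: [0.707, 0.707, 0.0, 0.0]
wrist_force: [0.2, -0.8, 0.5]
finger_gap: 0.0702
grip_force: 0.0
```

```bash
cat > look2.py <<'E'
from h import *
import sys
o=manip.get_obs();print(o["time"],o["tool_pos"],o["tool_rot"])
c=cap("wrist");save(c,sys.argv[1]+".png");np.savez(sys.argv[1]+".npz",**c)
P=cloud(c);H,S,V=cv2.split(cv2.cvtColor(c["img"],cv2.COLOR_RGB2HSV));d=P[...,:2]-O;X=d@XH;Y=d@YH;Z=P[...,2]
r=((H<8)|(H>172))&(S>140)&(Y<-.1)
b=blob(c,r);q=P[b];zt=np.nanmax(q[:,2]);t=b&(Z>zt-.006);ct,_=cv2.findContours(t.astype(np.uint8),0,1)
w,dd,uv=circ(c,t,zt-.001);print("pin top",w.round(4),"d",dd.round(4),"n",t.sum(),"zmax",zt,"cloud",P[t].mean(0).round(4))
near=(np.hypot(P[...,0]-w[0],P[...,1]-w[1])<.05)&(abs(Z-.046)<.006);u=P[near]
rc=cv2.minAreaRect((u[:,:2]*1000).astype(np.float32));print("block",rc,near.sum())
k=(Z>.098)&(Z<.112)&(abs(X-.015)<.03)&(abs(Y+.176)<.03);print("gate knob",k.sum(),X[k].mean(),Y[k].mean(),"want .015,-.176")
s=(abs(Z-.064)<.004)&(X>-.095)&(X<-.045)&(Y<-.15)&(Y>-.205);print("staple",s.sum(),np.percentile(X[s],[2,98]),np.percentile(Y[s],[2,98]))
n,l,st,ce=cv2.connectedComponentsWithStats(((X>-.085)&(X<-.055)&(Y<-.16)&(Y>-.19)&(Z<.055)).astype(np.uint8));print([(tuple(ce[i].round(1)),st[i,4],w2c(ray(c,ce[i][0],ce[i][1],.064)).round(4)) for i in range(1,n)])
e=c2w(-.07,-.175);print("eye",e.round(4))
E
python3 look2.py w5
```

```text
37.4 [ 0.49659659 -0.29636463  0.33100939] [7.07434936e-01 7.06778412e-01 2.83874856e-04 8.47756753e-05]
pin top [ 0.4407 -0.2241  0.0943] d 0.0191 n 239 zmax 0.09529451094157404 cloud [ 0.4405 -0.2239  0.0926]
block ((440.1609191894531, -223.7586669921875), (50.10749435424805, 49.60683059692383), 0.7936718463897705) 1667
gate knob 294 0.01412245920703797 -0.17599982093418562 want .015,-.176
staple 753 [-0.08293962 -0.05542046] [-0.18952258 -0.15058375]
[((np.float64(282.7), np.float64(94.3)), np.int32(137), array([-0.0867, -0.1723])), ((np.float64(297.5), np.float64(96.0)), np.int32(201), array([-0.0704, -0.1751]))]
eye [ 0.5463 -0.2329]
```

View pics/w5.png

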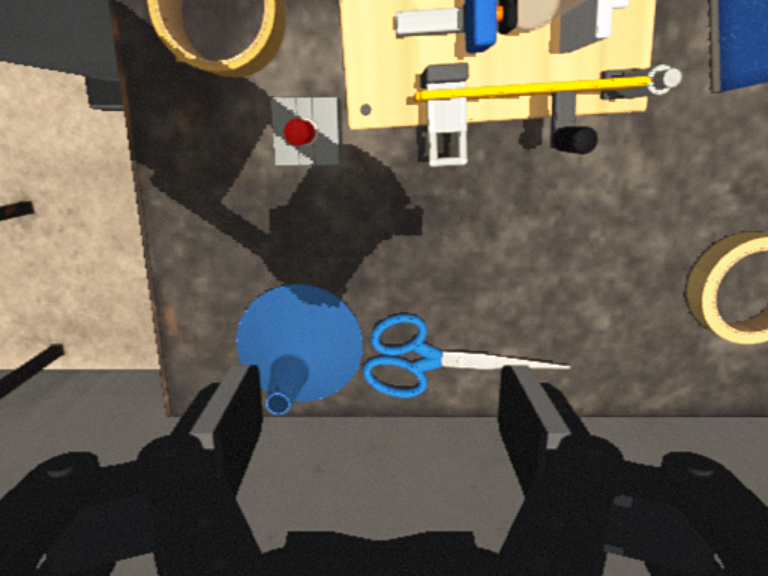

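The view shows the gate shut over the staple (strap from (415,95) to (665,80)), the staple hole at (446,145), and the pin in its block at (298,132), not moved.

Emit:
move_arm(moves=[[24, -19, 10, 0, 45], [24, -19, 30, 0, 45], [24, -18, 40, 0, 45], [0, 0, 45, 0, 45], [0, 0, 45, 0, 45], [0, 0, 40, 0, 45], [0, 0, 25, 0, 45], [0, 0, 13, 0, 45], [0, 0, 6, 0, 45], [0, 0, 0, 0, 45], [0, 0, 0, 0, 45]])

```text
time: 38.55
tool_pos: [0.4421, -0.2247, 0.0782]
tool_rot: [0.707, 0.707, 0.0, 0.001]
wrist_force: [-0.1, -0.2, -0.3]
finger_gap: 0.045
grip_force: 0.0
```

```bash
python3 - <<'E'
from h import *
o=manip.get_obs();print(o["tool_pos"],rel(o,[.4405,-.2239,.075]))
for n in ("scene",):
    c=cap(n);P=cloud(c);H,S,V=cv2.split(cv2.cvtColor(c["img"],cv2.COLOR_RGB2HSV))
    r=((H<8)|(H>172))&(S>140)&(np.hypot(P[...,0]-.44,P[...,1]+.22)<.08)&(P[...,2]>.04);print(r.sum(),np.nanmean(P[r],0) if r.any() else 0)
E
```

```text
[ 0.44205838 -0.22473581  0.07822016] [ 0.8 -1.6  3.2]
37 [ 0.43711412 -0.21590945  0.07899103]
```

Emit:
move_arm(moves=[[1, -1, 2, 0, 45], [0, 0, 0, 0, 30], [0, 0, 0, 0, 10], [0, 0, 0, 0, 10], [0, 0, 0, 0, 10], [0, 0, 0, 0, 10], [0, 0, 0, 0, 10], [0, 0, 0, 0, 10]], newtons=60)

```text
time: 39.4
tool_pos: [0.4403, -0.2235, 0.0752]
tool_rot: [0.707, 0.707, 0.0, 0.0]
wrist_force: [-1.4, -0.2, 6.3]
finger_gap: 0.0167
grip_force: 58.5
```

Emit:
move_arm(moves=[[0, 0, -10, 0, 10], [0, 0, -20, 0, 10], [0, 0, -25, 0, 10], [0, 0, -20, 0, 10], [0, 0, -10, 0, 10], [0, 0, 0, 0, 10], [0, 15, 0, 0, 10], [-2, 25, 0, 0, 10], [-3, 25, 0, 0, 10], [-2, 25, 0, 0, 10], [-2, 12, 0, 0, 10], [0, 4, 0, 0, 10], [0, 0, 0, 0, 10], [0, 0, 0, 0, 10]])

```text
time: 40.8
tool_pos: [0.5454, -0.2322, 0.159]
tool_rot: [0.707, 0.707, -0.0, -0.001]
wrist_force: [-1.0, -0.3, -0.5]
finger_gap: 0.0166
grip_force: 58.6
```

```bash
python3 - <<'E'
from h import *
o=manip.get_obs();print(o["tool_pos"],o["finger_gap"],rel(o,[.5463,-.2329,.093]))
a=cap("wrist");b=cap("scene")
w=a["img"];s=b["img"][110:230,240:360]
cv2.imwrite("pics/p1.png",np.hstack([w[:,:,::-1],cv2.resize(s,(288,384))[:,:,::-1]]))
P=cloud(a);H,S,V=cv2.split(cv2.cvtColor(a["img"],cv2.COLOR_RGB2HSV))
r=((H<8)|(H>172))&(S>140)&(P[...,2]>.05);q=P[r&(np.hypot(P[...,0]-.546,P[...,1]+.233)<.04)]
print(len(q),q.mean(0) if len(q) else 0,q.max(0) if len(q) else 0)
k=(abs(P[...,2]-.046)<.006)&(np.hypot(P[...,0]-.44,P[...,1]+.224)<.07);print("block",P[k].mean(0),k.sum())
E
```

```text
[ 0.54535339 -0.23223582  0.1590488 ] 0.016648899393318695 [-0.7  1.  66. ]
3229 [ 0.54554081 -0.22864268  0.16711625] [ 0.58495499 -0.21487359  0.22959008]
block [ 0.4368135  -0.21646835  0.04666911] 5314
```

View pics/p1.png

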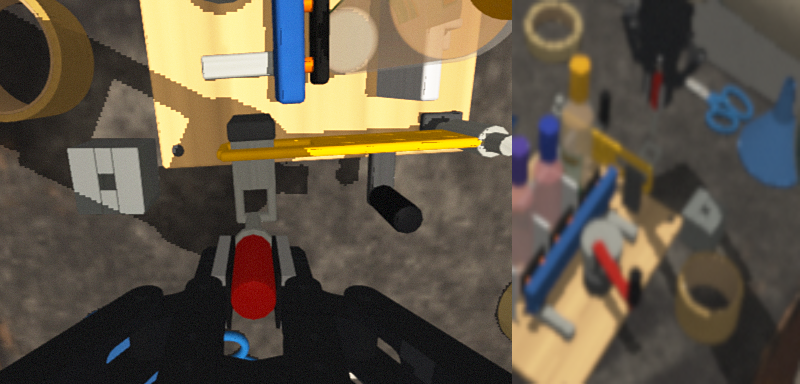

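The pin is held upright between the pads at (253,275), with its tip just short of the hole at (255,205) in the picture. The block stays behind at (105,180).

Emit:
move_arm(moves=[[-1, 1, 0, 0, 10], [0, 0, 12, 0, 10], [0, 0, 10, 0, 10], [0, 0, 8, 0, 10], [0, 0, 8, 0, 10], [0, 0, 0, 0, 10]])

```text
time: 41.5
tool_pos: [0.5464, -0.233, 0.1198]
tool_rot: [0.707, 0.707, -0.0, -0.001]
wrist_force: [-0.9, 0.5, -0.2]
finger_gap: 0.0166
grip_force: 58.6
```

Emit:
move_arm(moves=[[0, 0, 10, 0, 10], [0, 0, 8, 0, 10], [0, 0, 5, 0, 10], [0, 0, 2, 0, 10], [0, 0, 0, 0, 10], [0, 0, 0, 0, 10]])

```text
time: 42.1
tool_pos: [0.5473, -0.2335, 0.0971]
tool_rot: [0.707, 0.707, 0.0, 0.0]
wrist_force: [0.5, -0.5, -0.7]
finger_gap: 0.0166
grip_force: 58.6
```

Emit:
move_arm(moves=[[0, 0, 2, 0, 10], [0, 0, 1, 0, 10], [0, 0, 1, 0, 10], [0, 0, 0, 0, 10], [0, 0, 0, 0, 10]])

```text
time: 42.6
tool_pos: [0.5471, -0.2334, 0.0932]
tool_rot: [0.707, 0.707, 0.0, 0.0]
wrist_force: [-1.5, 1.4, 3.5]
finger_gap: 0.0163
grip_force: 58.7
```

Emit:
move_arm(moves=[[0, 0, 0, 0, 20], [0, 0, 0, 0, 26], [0, 0, 0, 0, 34], [0, 0, 0, 0, 40], [0, 0, -20, 0, 45], [0, 0, -40, 0, 60], [0, 0, -45, 0, 70], [0, 0, -45, 0, 70], [-20, -20, -45, 0, 70], [-35, -20, -30, 0, 70], [-10, -10, 0, 0, 70], [0, 0, 0, 0, 70], [0, 0, 0, 0, 70]])

```text
time: 43.9
tool_pos: [0.4983, -0.2964, 0.313]
tool_rot: [0.707, 0.707, -0.0, -0.002]
wrist_force: [0.7, 0.4, -0.5]
finger_gap: 0.0705
grip_force: 0.0
```

```bash
python3 look2.py w6; python3 - <<'E'
from h import *
c=cap("top");P=cloud(c);d=P[...,:2]-O;X=d@XH;Y=d@YH;Z=P[...,2]
for n,y,h in(("or",-.072,.228),("red",0,.198),("bl",.072,.223)):
    s=(abs(Y-y)<.03)&(abs(X)<.05)&(abs(Z-h)<.012);print(n,s.sum(),X[s].mean(),Y[s].mean(),Z[s].mean())
E
```

```text
43.9 [ 0.49831715 -0.29640506  0.3129664 ] [ 7.07174832e-01  7.07037057e-01 -7.67248816e-05 -1.53339907e-03]
pin top [ 0.5468 -0.2337  0.1117] d 0.0183 n 281 zmax 0.11268193565109341 cloud [ 0.547  -0.2337  0.1106]
block ((551.9463500976562, -193.4749298095703), (60.269039154052734, 14.696005821228027), 3.3998146057128906) 49
gate knob 329 0.014082830753551984 -0.17601408810775948 want .015,-.176
staple 668 [-0.08310645 -0.05627651] [-0.18957486 -0.15059276]
[((np.float64(283.3), np.float64(96.5)), np.int32(141), array([-0.0865, -0.1737])), ((np.float64(293.1), np.float64(89.8)), np.int32(9), array([-0.0761, -0.1675])), ((np.float64(304.0), np.float64(88.0)), np.int32(1), array([-0.0647, -0.1663])), ((np.float64(293.0), np.float64(105.0)), np.int32(1), array([-0.0766, -0.183 ]))]
eye [ 0.5463 -0.2329]
or 42 0.00042074876400205414 -0.0724585086853708 0.22608327238045348
red 38 0.0015643515358451407 -0.0006733396797293464 0.19620120250996753
bl 44 0.0017321379868184587 0.06903091862177718 0.22176199353894221
```

View pics/w6.png

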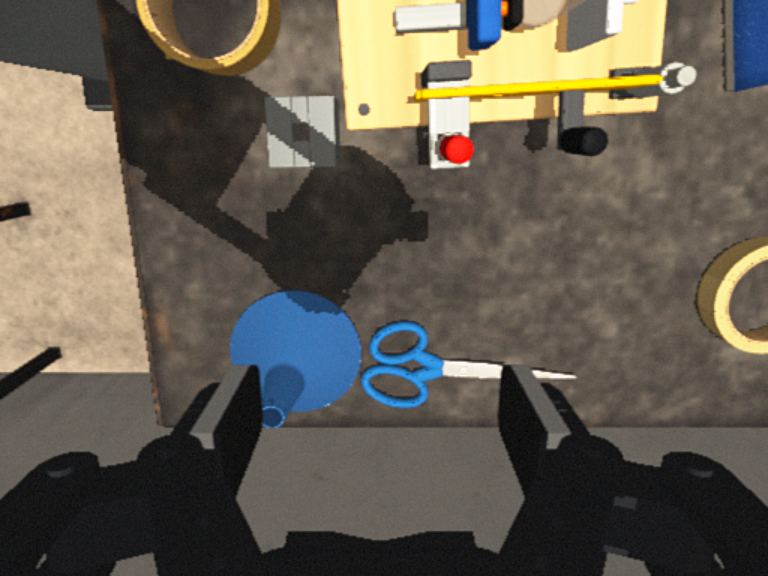

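The pin (457,148) stands in the eye. Its top is at 0.1106 m against 0.110 expected, within 1 mm of the hole's centre; the gate is shut and the bottles are pressed in place.

```bash
python3 -c "
from rig import ticket
print(ticket.finish_job())"
```

```text
the job is handed in; nothing more can be done
None
```

The job is handed in (no verdict was returned): all three slim tint bottles (blue, violet and orange caps) stand clamped against the fence, pads in about 4–6 mm by the lever angle, with the gate shut and the pin seated in the staple eye.

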